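# Seat a cracked phone in the corner of a screen-repair vacuum plate

## Robot

A 6-joint arm with a two-finger parallel gripper is mounted at the origin on the work surface. World frame = base frame: x ahead of the robot, y to its left, z up, the work surface at z = 0. Lengths are in m, angles in rad, forces in N, time in s.
With the tool pointing down it reaches from about 0.35 to 0.85 m from the base axis. Payload 8.1 kg.
Tool frame: the origin (TCP) lies midway between the tips of the shut fingers; the grasp point (between the pads) lies 19 mm behind it (robot.tcp_to_grasp is the distance from the TCP to the grasp point, in m); x points along the fingers, y is the direction in which the jaws open and shut, and the axes are right-handed (so a half turn about x gives the same grasp; the last joint's range is limited). The gripper opens to 93 mm and grips with 3 to 60 N. Pads are 15 mm wide; open, the fingers measure 128 mm over their backs; the gripper's body (75 mm by 188 mm) begins 65 mm behind the grasp point.
Start: joints at [1.134, 0.13, 1.488, -0, 1.523, -0.085], TCP at [0.207, 0.563, 0.219] pointing down, gripper open.
Joint ranges: [-2.96, 2.96], [-0.89, 2.26], [0.02, 2.5], [-1.34, 4.48], [0, 2.73], [-2.66, 2.66]. Speed limits (rad/s): [2.39, 2.39, 2.79, 3.14, 3.14, 3.14].

## Interface

Orientations are given as a rotation vector (axis times angle).
In Python, from plant import robot gives the robot as it stands.
- The arm moves only by the tool play_rows, never from a script. Its argument "plan" is a list of rows, each an object with "slide": the shift along the world's x, y, z as a fraction of full scale, a list of three; "roll": the turn about the world's z as a fraction of full scale; "fingers": the gripper command: -1 is shut, 1 is fully open, values between are in proportion. A call has 1 to 20 rows; each row shifts and turns the commanded pose from where the row before left it; what a row does not reach is not made up. Full scale, the value 1, is 30 mm for a shift and 8 degrees for a turn. A row lasts 1/8 s, in which the tool goes at most 62.5 mm and 10.7 degrees, less where a joint would pass 70% of its speed; a pose out of reach is approached as far as the arm can. A call with a number of a shift or a turn outside -1 to 1 is refused whole. A call with a gripper value outside its range is refused whole. The fingers move at their own pace and stop on an object; "squeeze" is the grip in N (left out, the last holds). Time passes only in rows, so rows that do not move let the fingers close. It gives the time, the measured TCP pose, the force and the opening at its end, in the units of the state.
- robot.read_state(): the state, without advancing time (a new reading comes with each control period).
- robot.read_camera(name): name is "scene" or "top"; returns the picture (480x640x3 uint8, red, green, blue); there is no depth.
- robot.get_calibration(name): a dict with "fx", "fy", "cx", "cy" (pixels), "R" (3x3) and "t" (3): a world point X has camera coordinates R X + t. Camera axes: x right, y down, z forward; pixel columns grow to the right and rows downward; lengths in m; the calibration is good to about 2 mm. A picture is of the moment at which its call begins. get_calibration takes no time and is no camera call.
- robot.close_job(): hands the job in, once; it reports no verdict.
Trained networks look in the newest picture that a camera, given by its name, has taken for a name from the list of things; names that differ only in an ending like _2 or _b are one class to them, and where a whole thing is asked for, a point or a joint stands for the part that bears it (a point fixed in the world has none). Each returns a list of dicts, best first, with "p" (0 to 1); they miss things now and then, are a little off and sometimes report something else, mostly with a low value. They report only what shows in the picture. A call takes as long as a camera call.
- robot.boxes_of(camera, target): "extent" ([centre column, centre row, width, height] in pixels, round what is visible of it).
- robot.regions_of(camera, target): "region" (480x640 bool, what is visible of it) and "extent" ([centre column, centre row, width, height] in pixels, round what is visible of it).
- robot.mark_of(camera, target): "point" ([column, row] in pixels: a listed point, or the origin of a listed thing).
The state is a dict: "t": time; "q": joint angles; "dq": joint speeds; "joint_torque": joint torques, N m; "tool_pos": TCP position; "orientation": TCP orientation; "force": force on the tool from outside, world axes, zero at the start; "wrist_torque": the same for the moment, N m; "opening": finger opening in m.
Only numpy, scipy, OpenCV 4.12 (cv2) and the standard library are available. Lean on these libraries where they do the work, as an engineer would, in place of code of your own. Each camera call takes 0.05 s, during which the arm holds its last target.

## Task

Push the cracked phone flat across the metal plate of the screen-repair machine, without gripping or lifting it, until it lies square with its long edge against the far ledge and its short end against the clamped side stop. Then press down the raised end of the rocker switch, the end nearest the robot, to start the vacuum. Be gentle with the phone, do not shift the side stop, and leave the bottle, jar, screw dish and screwdriver alone.

Things in the scene. Friction and masses are not known exactly. Their poses are not given: they have to be found in the camera images.
- machine: Screen-repair vacuum plate, fixed: light grey box 210 (x) x 370 (y) mm, 58 mm high. Origin: centre of its underside, on the bench; x points away from the robot, y left, z up; yawed up to 0.25 rad. On top a bare aluminium plate with small holes, x -90 to +90, y -117 to +177 mm, upper face z = 62 mm. Right of it (y below -120) the control panel, z = 58 mm: blank display far, round dial, rocker switch near.
- ledge_face (a point): Middle of the working face of the far ledge: a straight dark steel strip 294 mm long, 6 mm high, along the plate's far edge. The face is upright and looks back to the robot (machine -x), at x = +82 mm of the machine; this point is 3 mm above the plate. Axes as the machine's.
- phone: Loose cracked phone, screen up on the plate: 72 (its x) x 150 (its y) x 8.5 mm, corners rounded to 9 mm, 0.13 to 0.25 kg. Origin: centre of its underside. It starts short of ledge and stop, its length within 0.3 rad of the ledge's direction; slides under 1 to 3 N. Seated, its centre is 36 mm from the ledge's face (machine x = 46 mm) and 75 mm left of the stop's face.
- stop_face (a point): Middle of the face of the side stop: dark steel arm 46 mm long (x), 12 wide, 6 high, lying across the plate's right part against the ledge, clamped on the ledge by a brass thumbscrew (top 20 mm above the plate). The face is upright and looks left (machine +y); this point is 3 mm above the plate, 25 mm in front of the ledge. Axes as the machine's. Its place along the ledge varies; it slips only above 80 N.
- rocker_press (a point): Where to press the rocker: upper face of its raised near end, 11 mm from the pivot (which lies further away along machine x), on the centre line; moves with the cap. Cap: black, V-shaped, 30 (machine x) x 21 mm, on the control panel. Pressed home this point has sunk about 3 mm, to 67 mm above the bench (9 above the panel) and the near half is level. Takes 3 to 7 N; stays as put.
- rocker_cap (a joint): Angle of the rocker switch: 0 = off (near end raised), 0.30 rad = fully on (near end pressed down).
- jar: Small closed jar, 48 mm in diameter, 42 mm high, on the bench to the left of the machine; origin at the centre of its underside. Leave alone.
- bottle: Upright white bottle, 52 mm in diameter, 100 mm high, on the bench beyond the machine at its left; origin at the centre of its underside. Leave alone.
- dish: Shallow round steel screw dish, 68 mm in diameter, 20 mm high, on the bench to the right of the machine; origin at the centre of its underside. Leave alone.
- driver: Screwdriver, 150 mm long, lying on the bench in front of the machine (robot side); origin at mid-length on its underside. Leave alone.

How it is judged:
By the outcome, as a careful person would: the job done as asked, in the order asked, and still so for the second after the job is handed in, with the robot touching nothing.
It also fails if it takes over 51 s, if anything falls off the work surface, if the arm or the gripper's body presses on something with over 40 N, if the wrist force passes 120 N, or if a joint passes its speed limit or range.

## Working session

There is one attempt and no reset: what is moved stays moved. The work goes in short steps, Python scripts to look and compute and a tool call to move; the robot and the scene stay as the last step left them, time stands still between calls to the robot, and variables do not carry over. Pictures are saved under pics/ and viewed, and the job is handed in when it is done.

Besides the shell and the picture viewer there is one more tool, called after "Call:" as name(argument=value, ...) on one line, values as JSON. play_rows: Moves the arm, as the interface text tells. Its arguments: {"type":"object","properties":{"plan":{"type":"array","items":{"type":"object","properties":{"slide":{"type":"array","items":{"type":"number","minimum":-1,"maximum":1}},"roll":{"type":"number","minimum":-1,"maximum":1},"fingers":{"type":"number"}}}},"squeeze":{"type":"number"}},"required":["plan"]}

```bash
mkdir -p pics; ls; python3 - <<'E'
from plant import robot
import cv2
for n in ("scene","top"):
    im=robot.read_camera(n); cv2.imwrite(f"pics/{n}0.png",im[:,:,::-1])
    c=robot.get_calibration(n); print(n,c)
print(robot.read_state())
E
```

```text
pics
scene {'fx': 457.5734935389734, 'fy': 457.5734935389734, 'cx': 321.2144417138746, 'cy': 243.55213573622112, 'R': array([[ 0.26725238,  0.96362597, -0.00107395],
       [ 0.61645815, -0.17182511, -0.76841101],
       [-0.74064534,  0.20469763, -0.63995575]]), 't': array([-0.16068524, -0.30233027,  1.31679892])}
top {'fx': 563.028086314344, 'fy': 563.028086314344, 'cx': 310.2357460490416, 'cy': 244.8457726069024, 'R': array([[-0.05830015, -0.99828575, -0.00516304],
       [-0.97330125,  0.05798965, -0.22208531],
       [ 0.22200401, -0.00792241, -0.97501357]]), 't': array([0.02461405, 0.61513697, 1.02978316])}
{'t': 0.1, 'q': array([ 1.13363376e+00,  1.31108301e-01,  1.48916691e+00,  1.49908950e-05,
        1.52300603e+00, -8.53877578e-02]), 'dq': array([-7.62226300e-04, -2.45343918e-03, -1.22533445e-03, -2.20307511e-06,
        1.97899653e-04, -1.44701248e-03]), 'joint_torque': array([-2.92903287e-04, -5.61332738e+01, -4.93102241e+01,  7.68645597e-02,
        2.90176825e-02, -6.33788864e-05]), 'tool_pos': array([0.20648587, 0.56279983, 0.21768072]), 'orientation': array([ 0.27475953,  1.55356582, -0.27732686]), 'force': array([ 0.07771576,  0.43251182, -0.06141356]), 'wrist_torque': array([0.01837687, 0.06374976, 0.02699507]), 'opening': 0.09323705622804064}
```

View pics/scene0.png

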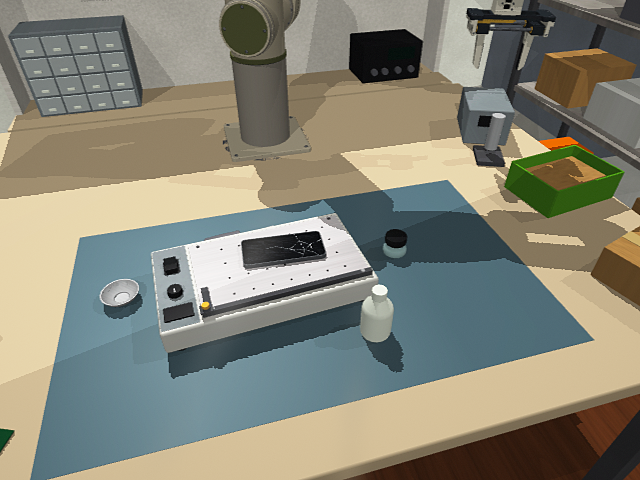

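View pics/top0.png

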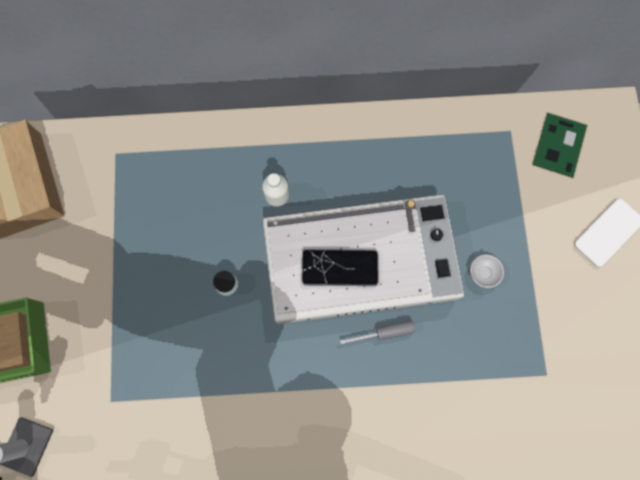

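The scene view shows the plate with the phone at about (284,249), the rocker at (171,265) and the stop's thumbscrew at (205,300). In the top view the phone is at (340,267), the stop at (410,217), the rocker at (443,268), and the driver in front at (378,333).

```bash
cat > h.py <<'E'
import numpy as np, cv2
from plant import robot
C={n:robot.get_calibration(n) for n in ("scene","top")}
def onplane(n,px,z):
    c=C[n]; d=np.array([(px[0]-c["cx"])/c["fx"],(px[1]-c["cy"])/c["fy"],1.])
    R=np.array(c["R"]);t=np.array(c["t"]); o=-R.T@t; v=R.T@d
    return o+v*(z-o[2])/v[2]
def proj(n,X):
    c=C[n]; p=np.asarray(X)@np.array(c["R"]).T+c["t"]
    return np.stack([c["fx"]*p[...,0]/p[...,2]+c["cx"],c["fy"]*p[...,1]/p[...,2]+c["cy"]],-1)
def tri(pa,pb):
    A=[];b=[]
    for n,p in (("scene",pa),("top",pb)):
        c=C[n];R=np.array(c["R"]);t=np.array(c["t"])
        u=(p[0]-c["cx"])/c["fx"];v=(p[1]-c["cy"])/c["fy"]
        A+= [R[0]-u*R[2],R[1]-v*R[2]]; b+=[u*t[2]-t[0],v*t[2]-t[1]]
    return np.linalg.lstsq(np.array(A),np.array(b),rcond=None)[0]
E
python3 - <<'E'
from h import *
Z=dict(machine=0,ledge_face=.065,phone=.062,stop_face=.065,rocker_press=.070,jar=0,bottle=0,dish=0,driver=0)
for k,z in Z.items():
    ps={}
    for n in ("scene","top"):
        try:
            r=robot.mark_of(n,k)
            for x in r[:2]: print(k,n,np.round(x["point"],1),round(x["p"],2),np.round(onplane(n,x["point"],z),4))
            if r: ps[n]=r[0]["point"]
        except Exception as e: print(k,n,e)
    if len(ps)==2: print("   tri",np.round(tri(ps["scene"],ps["top"]),4))
im=cv2.imread("pics/top0.png")[180:340,250:480]
cv2.imwrite("pics/crop0.png",cv2.resize(im,None,fx=3.4,fy=3.4,interpolation=cv2.INTER_CUBIC))
im=cv2.imread("pics/scene0.png")[200:360,140:390]
cv2.imwrite("pics/crop0s.png",cv2.resize(im,None,fx=3.2,fy=3.2,interpolation=cv2.INTER_CUBIC))
E
```

```text
machine scene [264.2 287.2] 0.92 [ 0.5927 -0.1083  0.    ]
machine top [358.  259.3] 0.64 [ 0.5949 -0.1089  0.    ]
machine top [276.5 192.8] 0.45 [0.7487 0.0527 0.    ]
   tri [ 0.5945 -0.1086  0.0019]
ledge_face scene [292.2 291.1] 0.91 [ 0.6792 -0.0714  0.065 ]
ledge_face top [340.2 220.5] 0.6 [ 0.6623 -0.0737  0.065 ]
   tri [ 0.6663 -0.0719  0.0522]
phone scene [282.4 250.6] 0.76 [ 0.5705 -0.0654  0.062 ]
phone top [339.9 268. ] 0.72 [ 0.5676 -0.0666  0.062 ]
   tri [ 0.5681 -0.0659  0.0601]
stop_face scene [208.6 298.1] 0.57 [ 0.6582 -0.2061  0.065 ]
stop_face top [408.2 221.9] 0.74 [ 0.6514 -0.2077  0.065 ]
   tri [ 0.6528 -0.2075  0.0599]
rocker_press scene [171.3 262.4] 0.5 [ 0.5585 -0.2617  0.07  ]
rocker_press top [444.  273.8] 0.67 [ 0.5429 -0.2654  0.07  ]
   tri [ 0.5447 -0.2658  0.0591]
jar scene [393.5 248.9] 0.76 [0.5548 0.167  0.    ]
jar top [229.7 283.2] 0.92 [0.5607 0.1571 0.    ]
   tri [0.561  0.1598 0.0062]
bottle scene [375.8 332.7] 0.62 [0.7498 0.0545 0.    ]
bottle top [274.4 192. ] 0.63 [0.7507 0.0571 0.    ]
bottle top [357.1 262.3] 0.47 [ 0.5887 -0.1066  0.    ]
   tri [7.502e-01 5.570e-02 3.000e-04]
dish scene [123.1 300.1] 0.7 [ 0.5564 -0.3609  0.    ]
dish top [485.9 273.2] 0.65 [ 0.5503 -0.3684  0.    ]
   tri [ 0.5507 -0.3658 -0.0041]
driver scene [242.2 240.2] 0.52 [ 0.4432 -0.1286  0.    ]
driver top [376.4 336.6] 0.97 [ 0.4353 -0.1335  0.    ]
   tri [ 0.4359 -0.1311 -0.0052]
```

View pics/crop0.png

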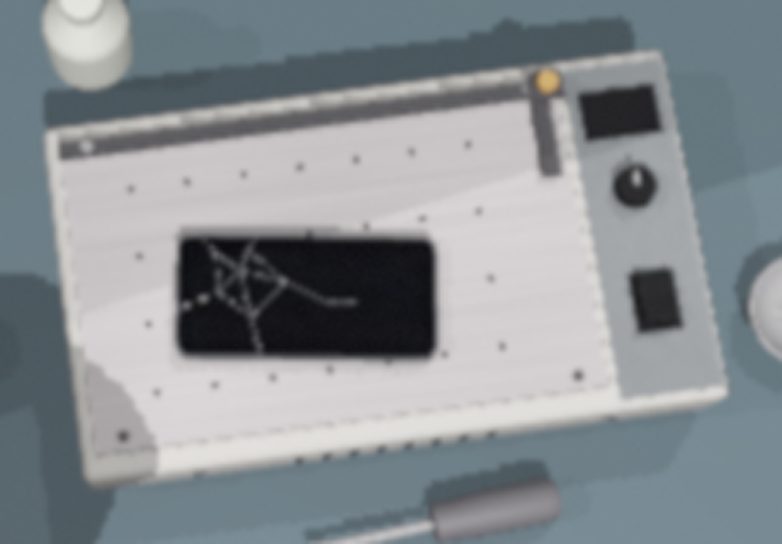

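View pics/crop0s.png

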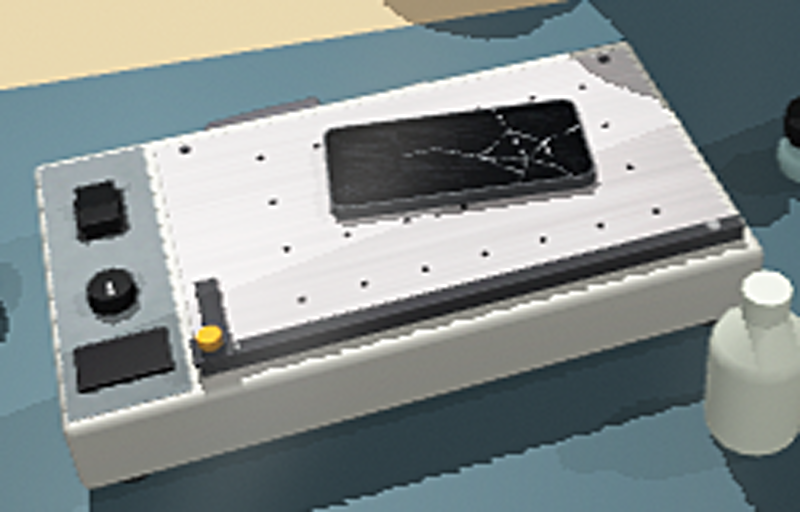

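```bash
python3 - <<'E'
from h import *
from scipy.optimize import least_squares
from scipy.spatial.transform import Rotation as Ro
T=np.array([[46,131],[660,52],[727,396],[90,487]])/3.4+[250,180]
S=np.array([[760,258],[66,430],[38,168],[625,43]])/3.2+[140,200]
M=np.array([[.105,.185,.058],[.105,-.185,.058],[-.105,-.185,.058],[-.105,.185,.058]])
def W(p,X):
    c,s=np.cos(p[2]),np.sin(p[2]); return X@np.array([[c,s,0],[-s,c,0],[0,0,1]])+[p[0],p[1],0]
for nm,ws,wt in(("both",1,1),("scene",1,0),("top",0,1)):
    f=lambda p:np.r_[(wt*(proj("top",W(p,M))-T)).ravel(),(ws*(proj("scene",W(p,M))-S)).ravel()]
    r=least_squares(f,[.594,-.108,.1]); print(nm,np.round(r.x,4),np.round(r.fun,1))
    if nm=="both": p=r.x
for n in ("scene","top"):
    g=robot.regions_of(n,"phone")
    print(n,[(round(x["p"],2),int(x["region"].sum())) for x in g])
    m=g[0]["region"].astype(np.uint8)
    cs=max(cv2.findContours(m,0,1)[0],key=cv2.contourArea)
    b=cv2.boxPoints(cv2.minAreaRect(cs)); 
    w=np.array([onplane(n,q,.0705) for q in cs[:,0,:]])
    rr=cv2.minAreaRect((w[:,:2]*1000).astype(np.float32)); print("phone mm",rr)
    print(np.round(cv2.boxPoints(rr)))
def inv(w): 
    c,s=np.cos(p[2]),np.sin(p[2]); d=np.asarray(w)[:2]-p[:2]; return np.round([c*d[0]+s*d[1],-s*d[0]+c*d[1]],4)
for n in("scene","top"):
  for k,z in(("stop_face",.065),("rocker_press",.07),("phone",.062)):
    r=robot.mark_of(n,k); 
    if r: print(n,k,inv(onplane(n,r[0]["point"],z)))
s=robot.read_state(); print(s["tool_pos"],Ro.from_rotvec(s["orientation"]).as_matrix().round(3), robot.tcp_to_grasp)
E
```

```text
both [ 0.5895 -0.1104  0.0736] [-1.9 -1.5  0.2 -1.8  0.5  0.  -2.5 -1.3  1.5 -3.2 -2.5  0.3 -2.8 -2.3
  0.  -2.8]
scene [ 0.5931 -0.1092  0.0675] [-0.  -0.  -0.  -0.  -0.  -0.  -0.  -0.   2.8 -1.5 -2.2  1.5 -1.8 -1.7
  1.6 -1.6]
top [ 0.5873 -0.1121  0.0779] [-1.2 -0.   0.9 -1.1  1.7  0.7 -1.3  0.2  0.  -0.  -0.  -0.  -0.  -0.
 -0.  -0. ]
scene [(0.57, 2355)]
phone mm ((574.1868286132812, -64.63407897949219), (149.94073486328125, 81.86653137207031), 85.87944030761719)
[[ 528. -136.]
 [ 610. -142.]
 [ 620.    7.]
 [ 539.   13.]]
top [(0.7, 2872), (0.51, 588)]
phone mm ((570.2135009765625, -67.19774627685547), (148.2797088623047, 74.7077407836914), 86.6121597290039)
[[ 529. -139.]
 [ 603. -143.]
 [ 612.    5.]
 [ 537.    9.]]
scene stop_face [ 0.0614 -0.1005]
scene rocker_press [-0.042  -0.1486]
scene phone [-0.0157  0.0462]
top stop_face [ 0.0546 -0.1015]
top rocker_press [-0.0578 -0.1512]
top phone [-0.0186  0.0453]
[0.20672434 0.56327242 0.21863939] [[ 0.     0.345  0.939]
 [-0.     0.939 -0.345]
 [-1.    -0.     0.   ]] 0.0188
```

```bash
cat >> h.py <<'E'
def W(p,X):
    X=np.asarray(X,float); c,s=np.cos(p[2]),np.sin(p[2]); return X@np.array([[c,s,0],[-s,c,0],[0,0,1]])+[p[0],p[1],0]
def overlay(im,n,p,f,off,phone=None,stop=None):
    def poly(X,col):
        q=((proj(n,W(p,X))-off)*f+f/2-.5); cv2.polylines(im,[np.round(q*16).astype(np.int32)],False,col,1,cv2.LINE_AA,4)
    def rect(x0,x1,y0,y1,z): return [[x0,y0,z],[x1,y0,z],[x1,y1,z],[x0,y1,z],[x0,y0,z]]
    poly(rect(-.105,.105,-.185,.185,.058),(0,255,0)); poly(rect(-.09,.09,-.117,.177,.062),(255,0,0))
    poly([[.082,-.117,.062],[.082,.177,.062]],(0,0,255)); poly([[.082,-.117,.068],[.082,.177,.068]],(0,255,255))
    poly(rect(-.105,.105,-.185,.185,0),(255,0,255))
    if stop is not None: poly([[.082,stop,.062],[.036,stop,.062],[.036,stop-.012,.062]],(0,0,255))
    if stop is not None: poly(rect(.036,.082,stop-.012,stop,.068),(0,255,255))
E
cat > ov.py <<'E'
from h import *
import sys
p=eval(sys.argv[1]); tag=sys.argv[2]; stop=eval(sys.argv[3]); src=sys.argv[4] if len(sys.argv)>4 else "0"
for n,o,w in(("top",(255,185),(225,145)),("scene",(145,205),(245,155))):
    im=cv2.imread(f"pics/{n}{src}.png")[o[1]:o[1]+w[1],o[0]:o[0]+w[0]]
    f=800/w[0] if n=="scene" else 3.5
    f=3.2 if n=="scene" else 3.5
    im=cv2.resize(im,None,fx=f,fy=f,interpolation=cv2.INTER_CUBIC); overlay(im,n,p,f,np.array(o),stop=stop); cv2.imwrite(f"pics/ov_{n}_{tag}.png",im)
E
python3 ov.py "[.590,-.110,.072]" a -.101
python3 - <<'E'
from h import *
for n in C: print(n,-np.array(C[n]["R"]).T@C[n]["t"])
a=onplane("top",np.array([62,160])/3.4+[250,180],.062);b=onplane("top",np.array([525,102])/3.4+[250,180],.062)
print(a,b,np.arctan2(-(a-b)[0],(a-b)[1]))
a=onplane("scene",np.array([740,220])/3.2+[140,200],.068);b=onplane("scene",np.array([240,342])/3.2+[140,200],.068)
print(a,b,np.arctan2(-(a-b)[0],(a-b)[1]))
E
```

```text
scene [ 1.20459845 -0.16665307  0.61020657]
top [ 0.37153259 -0.00294136  1.14079253]
[0.65817509 0.06920967 0.062     ] [ 0.67706233 -0.20307543  0.062     ] 0.06925474673349004
[0.66629676 0.07220138 0.068     ] [ 0.68323204 -0.19773216  0.068     ] 0.06265658910518843
```

View pics/ov_top_a.png

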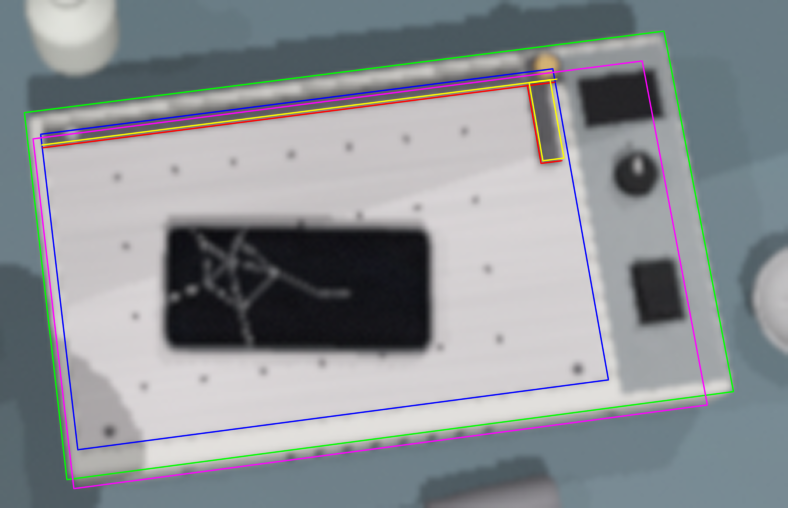

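View pics/ov_scene_a.png

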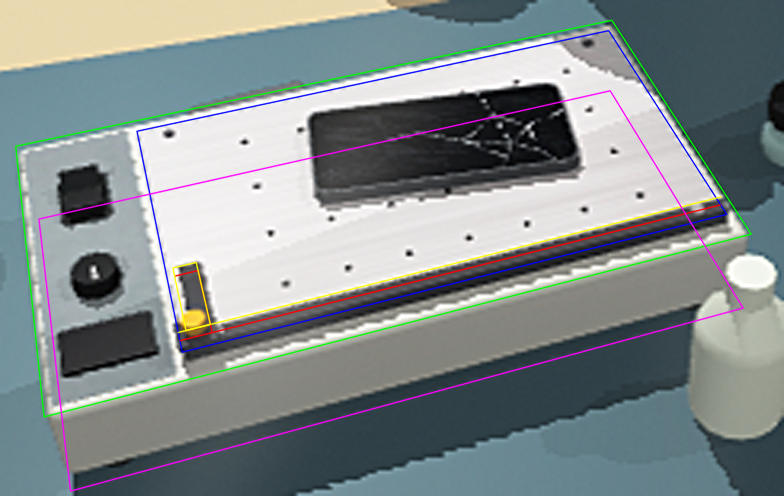

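The overlay gives machine ≈ (0.590, -0.110), yaw ≈ 0.07 rad. The dark ledge base lies about 1–2 px below my red line, so the real ledge is about 2 mm nearer. I'll move in front of the phone with the fingers open and the jaws along the ledge.

Call:
play_rows(plan=[{"slide": [0.5, -1, 0], "roll": 0.15, "fingers": 1}, {"slide": [0.5, -1, 0], "roll": 0.15}, {"slide": [0.5, -1, 0], "roll": 0.15}, {"slide": [0.5, -1, 0], "roll": 0.15}, {"slide": [0.5, -1, 0], "roll": 0.15}, {"slide": [0.5, -1, 0], "roll": 0.15}, {"slide": [0.5, -1, 0], "roll": 0.15}, {"slide": [0.5, -1, 0], "roll": 0.15}, {"slide": [0.5, -1, 0], "roll": 0.15}, {"slide": [0.5, -1, 0], "roll": 0.15}, {"slide": [0.5, -1, 0], "roll": 0.15}, {"slide": [0.5, -1, 0], "roll": 0.15}, {"slide": [0.5, -1, 0], "roll": 0.15}, {"slide": [0.5, -1, 0], "roll": 0.15}, {"slide": [0.5, -1, 0], "roll": 0.15}, {"slide": [0.5, -1, 0], "roll": 0.15}, {"slide": [0.5, -1, 0], "roll": 0.15}, {"slide": [0.5, -1, 0], "roll": 0.15}, {"slide": [0.45, -1, 0], "roll": 0.15}, {"slide": [0.45, -1, 0], "roll": 0.15}])

```text
$.plan[1]: bad value
```

Call:
play_rows(plan=[{"slide": [0, -0.5, -1]}, {"slide": [0, -0.5, -1]}, {"slide": [0, 0, -1]}, {"slide": [0, 0, -0.7]}, {"slide": [0, 0, -0.5]}, {"slide": [0, 0, 0]}])

```text
$.plan[0]: bad value
```

Call:
play_rows(plan=[{"slide": [0.5, -1, 0], "roll": 0.15, "fingers": 1}, {"slide": [0.5, -1, 0], "roll": 0.15, "fingers": 1}, {"slide": [0.5, -1, 0], "roll": 0.15, "fingers": 1}, {"slide": [0.5, -1, 0], "roll": 0.15, "fingers": 1}, {"slide": [0.5, -1, 0], "roll": 0.15, "fingers": 1}, {"slide": [0.5, -1, 0], "roll": 0.15, "fingers": 1}, {"slide": [0.5, -1, 0], "roll": 0.15, "fingers": 1}, {"slide": [0.5, -1, 0], "roll": 0.15, "fingers": 1}, {"slide": [0.5, -1, 0], "roll": 0.15, "fingers": 1}, {"slide": [0.5, -1, 0], "roll": 0.15, "fingers": 1}, {"slide": [0.5, -1, 0], "roll": 0.15, "fingers": 1}, {"slide": [0.5, -1, 0], "roll": 0.15, "fingers": 1}, {"slide": [0.5, -1, 0], "roll": 0.15, "fingers": 1}, {"slide": [0.5, -1, 0], "roll": 0.15, "fingers": 1}, {"slide": [0.5, -1, 0], "roll": 0.15, "fingers": 1}, {"slide": [0.5, -1, 0], "roll": 0.15, "fingers": 1}, {"slide": [0.5, -1, 0], "roll": 0.15, "fingers": 1}, {"slide": [0.5, -1, 0], "roll": 0.15, "fingers": 1}, {"slide": [0.45, -1, 0], "roll": 0.15, "fingers": 1}, {"slide": [0.45, -1, 0], "roll": 0.15, "fingers": 1}])

```text
t: 3.9
tool_pos: [0.5042, -0.0378, 0.2188]
orientation: [-0.053, 1.57, 0.053]
force: [-0.2, 0.2, 0.5]
opening: 0.093
```

Call:
play_rows(plan=[{"slide": [0, -0.5, -1], "roll": 0, "fingers": 1}, {"slide": [0, -0.5, -1], "roll": 0, "fingers": 1}, {"slide": [0, 0, -1], "roll": 0, "fingers": 1}, {"slide": [0, 0, -0.7], "roll": 0, "fingers": 1}, {"slide": [0, 0, -0.5], "roll": 0, "fingers": 1}, {"slide": [0, 0, 0], "roll": 0, "fingers": 1}])

```text
t: 4.65
tool_pos: [0.5029, -0.0665, 0.0916]
orientation: [-0.052, 1.572, 0.053]
force: [0.3, 0.3, -0.1]
opening: 0.093
```

```bash
cat > st.py <<'E'
from h import *
from scipy.spatial.transform import Rotation as Ro
import sys
s=robot.read_state(); R=Ro.from_rotvec(s["orientation"]).as_matrix()
print(round(s["t"],2),s["tool_pos"].round(4),"F",s["force"].round(1),"open",round(s["opening"],4),"jawyaw",np.arctan2(-R[0,1],R[1,1]).round(4))
if len(sys.argv)>1:
  for n in ("scene","top"): cv2.imwrite(f"pics/{n}{sys.argv[1]}.png",robot.read_camera(n)[:,:,::-1])
E
python3 st.py 1
```

```text
4.65 [ 0.5029 -0.0665  0.0916] F [ 0.3  0.3 -0.1] open 0.093 jawyaw 0.0672
```

```bash
python3 ov.py "[.589,-.110,.069]" b -.101 1
```

```text
(no output)
```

View pics/ov_scene_b.png

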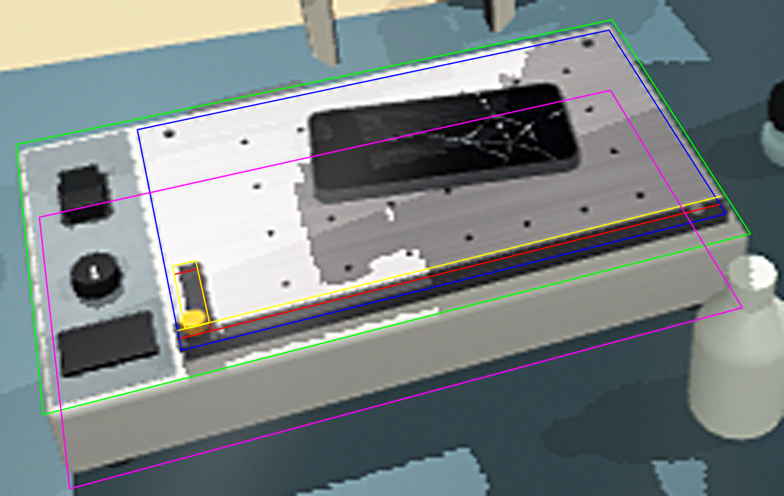

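View pics/top1.png

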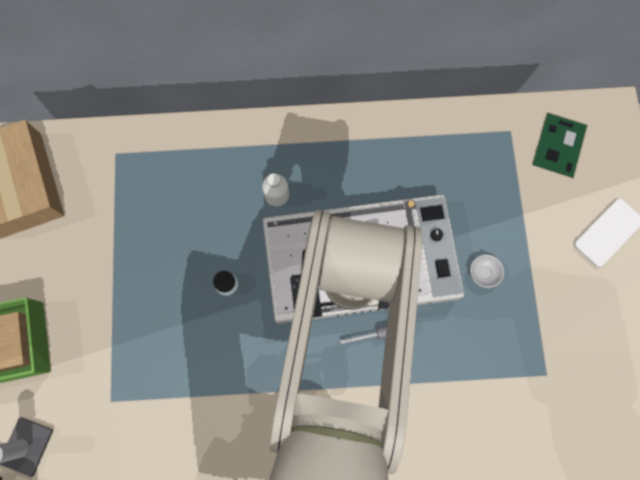

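Call:
play_rows(plan=[{"slide": [0, 0, -0.5], "roll": 0, "fingers": 1}, {"slide": [0, 0, -0.35], "roll": 0, "fingers": 1}, {"slide": [0, 0, 0], "roll": 0, "fingers": 1}])

```text
t: 5.12
tool_pos: [0.5026, -0.0665, 0.0657]
orientation: [-0.052, 1.573, 0.053]
force: [-0.0, 0.1, -0.4]
opening: 0.0928
```

Call:
play_rows(plan=[{"slide": [0.17, 0.01, 0], "roll": 0, "fingers": 1}, {"slide": [0.17, 0.01, 0], "roll": 0, "fingers": 1}, {"slide": [0.17, 0.01, 0], "roll": 0, "fingers": 1}, {"slide": [0.17, 0.01, 0], "roll": 0, "fingers": 1}, {"slide": [0.17, 0.01, 0], "roll": 0, "fingers": 1}, {"slide": [0.17, 0.01, 0], "roll": 0, "fingers": 1}])

```text
t: 5.88
tool_pos: [0.5345, -0.0649, 0.0671]
orientation: [-0.053, 1.57, 0.053]
force: [-3.3, -0.5, 2.8]
opening: 0.093
```

```bash
python3 st.py 2;python3 ov.py "[.589,-.110,.069]" c -.101 2
```

```text
5.88 [ 0.5345 -0.0649  0.0671] F [-3.3 -0.5  2.8] open 0.093 jawyaw 0.0671
```

View pics/ov_scene_c.png

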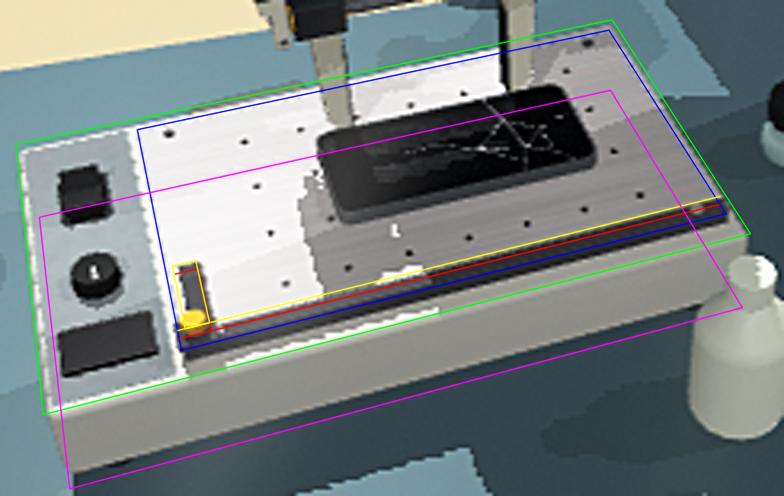

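Call:
play_rows(plan=[{"slide": [0.17, 0.01, 0], "roll": 0, "fingers": 1}, {"slide": [0.17, 0.01, 0], "roll": 0, "fingers": 1}, {"slide": [0.17, 0.01, 0], "roll": 0, "fingers": 1}, {"slide": [0.17, 0.01, 0], "roll": 0, "fingers": 1}, {"slide": [0.17, 0.01, 0], "roll": 0, "fingers": 1}, {"slide": [0.17, 0.01, 0], "roll": 0, "fingers": 1}])

```text
t: 6.72
tool_pos: [0.5653, -0.0631, 0.0671]
orientation: [-0.053, 1.57, 0.053]
force: [-1.0, -0.3, -0.2]
opening: 0.093
```

```bash
python3 st.py 3;python3 ov.py "[.589,-.110,.069]" d -.101 3
```

```text
6.72 [ 0.5653 -0.0631  0.0671] F [-1.  -0.3 -0.2] open 0.093 jawyaw 0.0671
```

View pics/ov_scene_d.png

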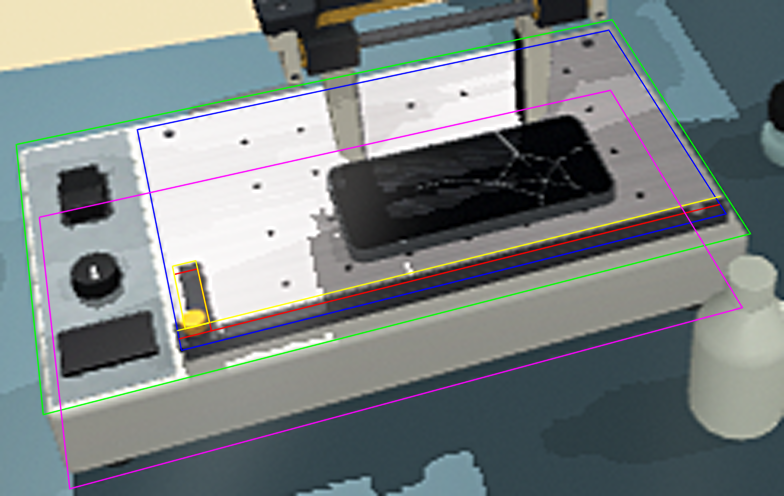

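Call:
play_rows(plan=[{"slide": [0.15, 0.01, 0], "roll": 0, "fingers": 1}, {"slide": [0.15, 0.01, 0], "roll": 0, "fingers": 1}, {"slide": [0.1, 0.01, 0], "roll": 0, "fingers": 1}, {"slide": [0.1, 0.01, 0], "roll": 0, "fingers": 1}, {"slide": [0, 0, 0], "roll": 0, "fingers": 1}])

```text
t: 7.45
tool_pos: [0.5804, -0.0619, 0.0672]
orientation: [-0.053, 1.569, 0.053]
force: [-0.2, -1.0, 0.1]
opening: 0.0933
```

```bash
python3 st.py 4;python3 ov.py "[.589,-.110,.069]" e -.101 4
```

```text
7.45 [ 0.5804 -0.0619  0.0672] F [-0.2 -1.   0.1] open 0.0933 jawyaw 0.0671
```

View pics/ov_scene_e.png

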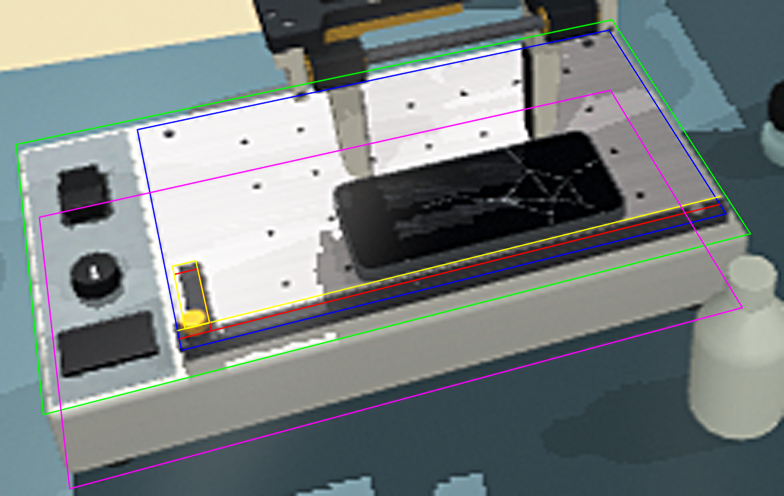

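Call:
play_rows(plan=[{"slide": [0.1, 0.01, 0], "roll": 0, "fingers": 1}, {"slide": [0.08, 0.01, 0], "roll": 0, "fingers": 1}, {"slide": [0.03, 0, 0], "roll": 0, "fingers": 1}])

```text
t: 7.92
tool_pos: [0.5863, -0.0613, 0.0671]
orientation: [-0.053, 1.57, 0.053]
force: [-3.1, 0.0, 2.8]
opening: 0.0931
```

Call:
play_rows(plan=[{"slide": [0.03, 0, 0], "roll": 0, "fingers": 1}, {"slide": [0.03, 0, 0], "roll": 0, "fingers": 1}])

```text
t: 8.18
tool_pos: [0.5869, -0.0613, 0.067]
orientation: [-0.053, 1.573, 0.053]
force: [-10.9, -0.8, 8.4]
opening: 0.0929
```

```bash
python3 st.py 5;python3 ov.py "[.589,-.110,.069]" f -.101 5
```

```text
8.18 [ 0.5869 -0.0613  0.067 ] F [-10.9  -0.8   8.4] open 0.0929 jawyaw 0.0673
```

View pics/ov_scene_f.png

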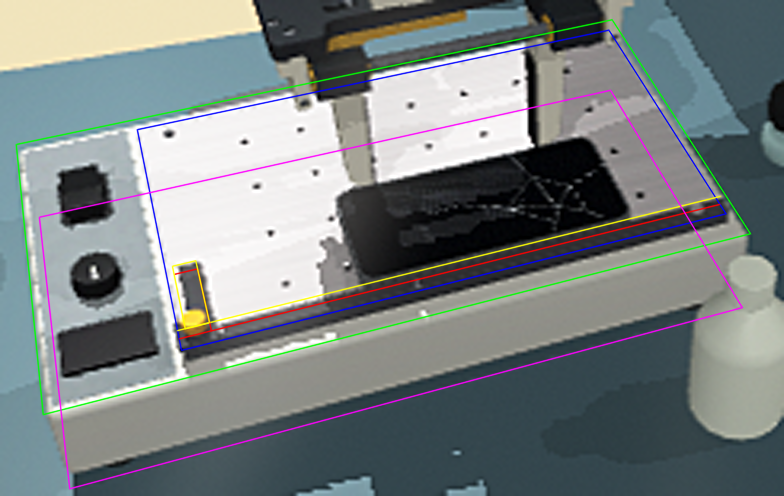

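Contact with the ledge shows as a force of about 11 N, and the picture shows the far long edge on the ledge. Next I back off, lift, shut the fingers, look, and go to the left end.

Call:
play_rows(plan=[{"slide": [-0.2, -0.01, 0], "roll": 0, "fingers": 1}, {"slide": [-0.3, -0.02, 0.3], "roll": 0, "fingers": 1}, {"slide": [0, 0, 1], "roll": 0, "fingers": -1}, {"slide": [0, 0.8, 0.2], "roll": 0, "fingers": -1}, {"slide": [0.4, 0.8, 0], "roll": 0, "fingers": -1}, {"slide": [0.5, 0.8, 0], "roll": 0, "fingers": -1}, {"slide": [0.5, 0.8, 0], "roll": 0, "fingers": -1}, {"slide": [0.4, 0.8, 0], "roll": 0, "fingers": -1}, {"slide": [0, 0, 0], "roll": 0, "fingers": -1}], squeeze=10)

```text
t: 9.4
tool_pos: [0.6275, 0.0592, 0.1129]
orientation: [-0.054, 1.569, 0.055]
force: [-0.9, -0.5, -0.4]
opening: 0.0275
```

```bash
python3 st.py 6;python3 ov.py "[.589,-.110,.069]" g -.101 6; python3 - <<'E'
from h import *
for n in ("scene","top"):
    g=robot.regions_of(n,"phone")
    for x in g[:1]:
        cs=max(cv2.findContours(x["region"].astype(np.uint8),0,1)[0],key=cv2.contourArea)
        w=np.array([onplane(n,q,.0705) for q in cs[:,0,:]])
        rr=cv2.minAreaRect((w[:,:2]*1000).astype(np.float32)); print(n,x["p"],rr)
E
```

```text
9.4 [0.6275 0.0592 0.1129] F [-0.9 -0.5 -0.4] open 0.0275 jawyaw 0.0691
scene 0.52 ((623.9337158203125, -110.26040649414062), (244.6768798828125, 360.3609313964844), 4.297360420227051)
top 0.58 ((632.5659790039062, -72.30680847167969), (74.54388427734375, 118.3431167602539), 3.444894790649414)
```

View pics/ov_scene_g.png

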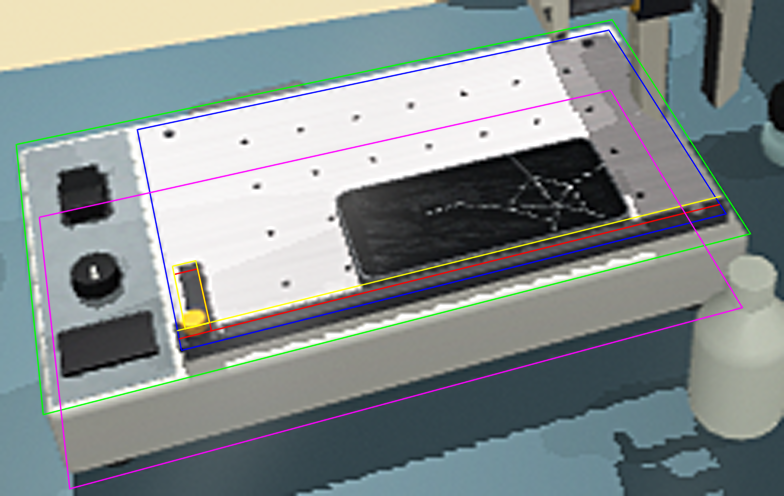

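View pics/ov_top_g.png

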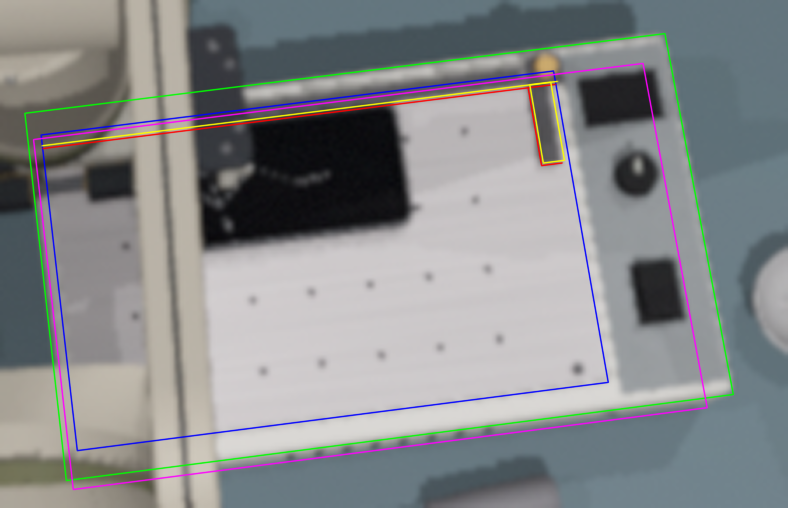

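Call:
play_rows(plan=[{"slide": [-0.13, 0, 0], "roll": 0, "fingers": -1}, {"slide": [0, 0, 0], "roll": 0, "fingers": -1}, {"slide": [0, 0, -0.6], "roll": 0, "fingers": -1}, {"slide": [0, 0, -0.6], "roll": 0, "fingers": -1}, {"slide": [0, 0, -0.33], "roll": 0, "fingers": -1}, {"slide": [0, 0, 0], "roll": 0, "fingers": -1}])

```text
t: 10.35
tool_pos: [0.6221, 0.0578, 0.0644]
orientation: [-0.053, 1.573, 0.053]
force: [0.3, 0.3, 0.4]
opening: 0.0005
```

```bash
python3 st.py 7;python3 ov.py "[.589,-.110,.069]" i -.101 7
```

```text
10.35 [0.6221 0.0578 0.0644] F [0.3 0.3 0.4] open 0.0005 jawyaw 0.0671
```

View pics/ov_scene_i.png

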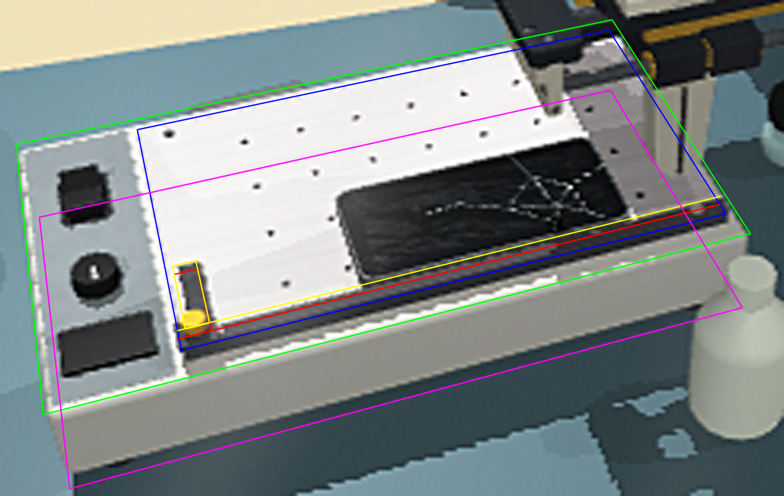

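```bash
python3 - <<'E'
from h import *
for z in (.07,.1,.13,.15,.17,.2): print(z,onplane("scene",(317.5,238.75),z).round(3), proj("scene",np.array([.6221,.0578,z])).round(0))
E
```

```text
0.07 [0.564 0.003 0.07 ] [355. 253.]
0.1 [ 0.6   -0.006  0.1  ] [356. 240.]
0.13 [ 0.635 -0.016  0.13 ] [357. 227.]
0.15 [ 0.659 -0.022  0.15 ] [357. 217.]
0.17 [ 0.683 -0.028  0.17 ] [358. 208.]
0.2 [ 0.718 -0.038  0.2  ] [359. 193.]
```

Call:
play_rows(plan=[{"slide": [0.01, -0.17, 0.05], "roll": 0, "fingers": -1}, {"slide": [0.01, -0.17, 0], "roll": 0, "fingers": -1}, {"slide": [0.01, -0.17, 0], "roll": 0, "fingers": -1}, {"slide": [0.01, -0.17, 0], "roll": 0, "fingers": -1}, {"slide": [0.01, -0.17, 0], "roll": 0, "fingers": -1}, {"slide": [0.01, -0.17, 0], "roll": 0, "fingers": -1}, {"slide": [0.01, -0.17, 0], "roll": 0, "fingers": -1}, {"slide": [0.01, -0.17, 0], "roll": 0, "fingers": -1}])

```text
t: 11.45
tool_pos: [0.6255, 0.0168, 0.0677]
orientation: [-0.053, 1.57, 0.053]
force: [-0.2, 1.5, 1.3]
opening: 0.0004
```

```bash
python3 st.py 8;python3 ov.py "[.589,-.110,.069]" j -.101 8
```

```text
11.45 [0.6255 0.0168 0.0677] F [-0.2  1.5  1.3] open 0.0004 jawyaw 0.0672
```

View pics/ov_scene_j.png

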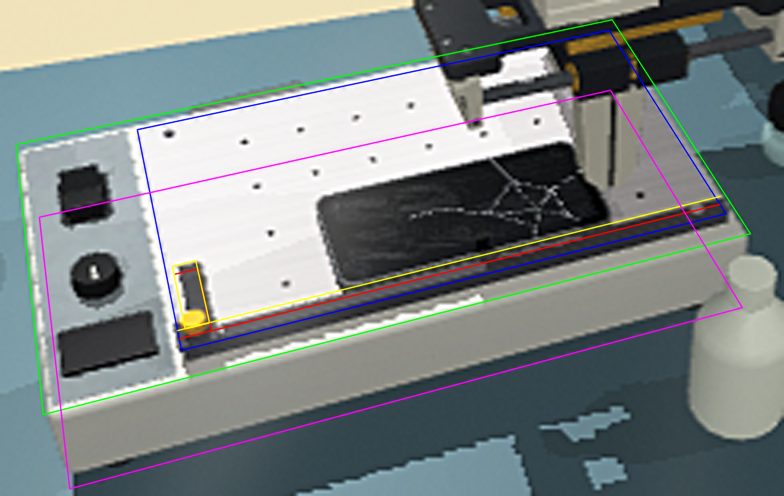

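Call:
play_rows(plan=[{"slide": [0.01, -0.17, 0], "roll": 0, "fingers": -1}, {"slide": [0.01, -0.17, 0], "roll": 0, "fingers": -1}, {"slide": [0.01, -0.17, 0], "roll": 0, "fingers": -1}, {"slide": [0.01, -0.17, 0], "roll": 0, "fingers": -1}, {"slide": [0.01, -0.17, 0], "roll": 0, "fingers": -1}, {"slide": [0.01, -0.17, 0], "roll": 0, "fingers": -1}, {"slide": [0.01, -0.17, 0], "roll": 0, "fingers": -1}, {"slide": [0.01, -0.1, 0], "roll": 0, "fingers": -1}])

```text
t: 12.55
tool_pos: [0.6279, -0.0221, 0.0677]
orientation: [-0.053, 1.57, 0.052]
force: [-0.2, 0.4, 0.1]
opening: 0.0004
```

```bash
python3 st.py 9;python3 ov.py "[.589,-.110,.069]" k -.101 9
```

```text
12.55 [ 0.6279 -0.0221  0.0677] F [-0.2  0.4  0.1] open 0.0004 jawyaw 0.0668
```

View pics/ov_scene_k.png

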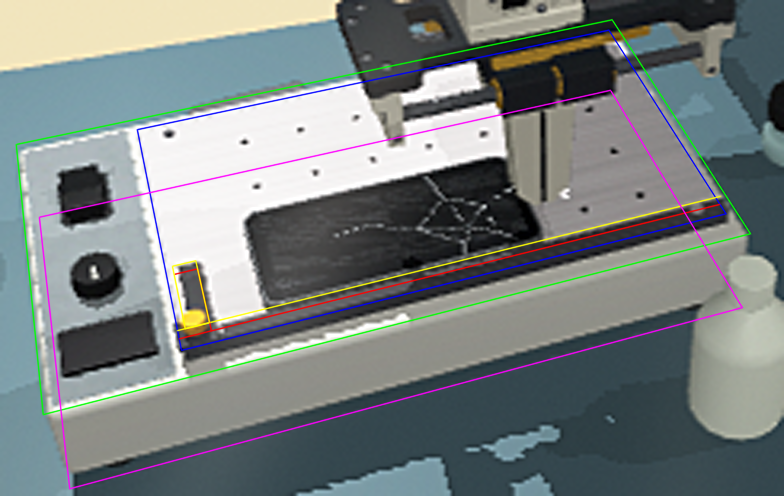

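View pics/ov_top_k.png

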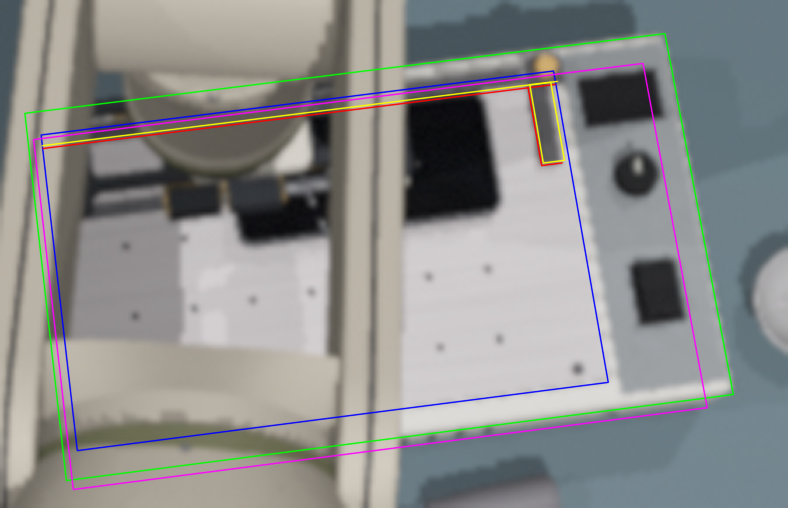

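Call:
play_rows(plan=[{"slide": [0.01, -0.17, 0], "roll": 0, "fingers": -1}, {"slide": [0.01, -0.17, 0], "roll": 0, "fingers": -1}, {"slide": [0.01, -0.12, 0], "roll": 0, "fingers": -1}, {"slide": [0.01, -0.1, 0], "roll": 0, "fingers": -1}, {"slide": [0, -0.04, 0], "roll": 0, "fingers": -1}])

```text
t: 13.28
tool_pos: [0.6292, -0.0399, 0.0677]
orientation: [-0.053, 1.57, 0.053]
force: [-0.2, 2.1, 0.6]
opening: 0.0008
```

```bash
python3 st.py 10;python3 ov.py "[.589,-.110,.069]" l -.101 10
```

```text
13.28 [ 0.6292 -0.0399  0.0677] F [-0.2  2.1  0.6] open 0.0008 jawyaw 0.0669
```

View pics/ov_scene_l.png

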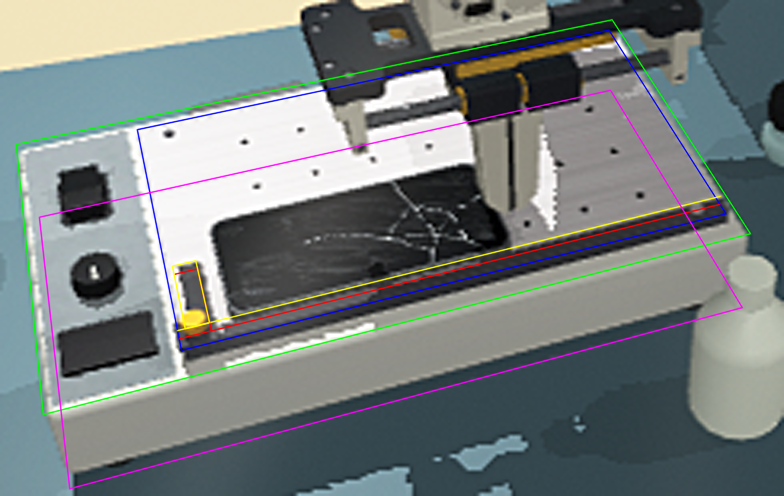

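View pics/ov_top_l.png

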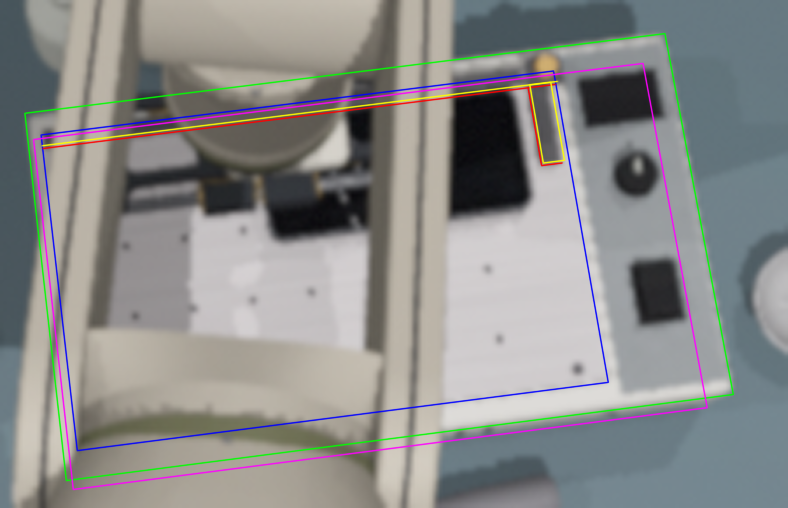

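Call:
play_rows(plan=[{"slide": [0.01, -0.1, 0], "roll": 0, "fingers": -1}, {"slide": [0, -0.06, 0], "roll": 0, "fingers": -1}, {"slide": [0, -0.03, 0], "roll": 0, "fingers": -1}])

```text
t: 13.75
tool_pos: [0.6294, -0.0456, 0.0678]
orientation: [-0.053, 1.57, 0.053]
force: [-0.6, 1.1, 0.1]
opening: 0.0007
```

Call:
play_rows(plan=[{"slide": [0, -0.03, 0], "roll": 0, "fingers": -1}, {"slide": [0, -0.03, 0], "roll": 0, "fingers": -1}])

```text
t: 14.0
tool_pos: [0.6295, -0.0472, 0.0678]
orientation: [-0.053, 1.57, 0.053]
force: [-0.2, 2.2, 0.6]
opening: 0.0002
```

```bash
python3 st.py 11;python3 ov.py "[.589,-.110,.069]" m -.101 11
```

```text
14.0 [ 0.6295 -0.0472  0.0678] F [-0.2  2.2  0.6] open 0.0002 jawyaw 0.0671
```

View pics/ov_scene_m.png

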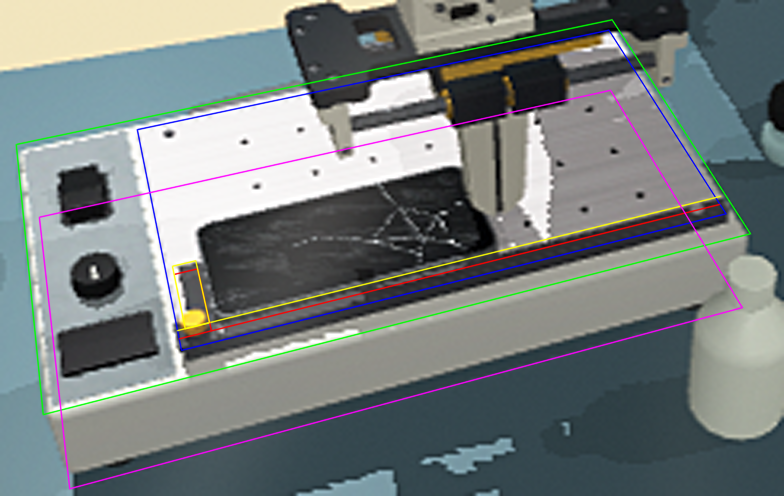

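View pics/ov_top_m.png

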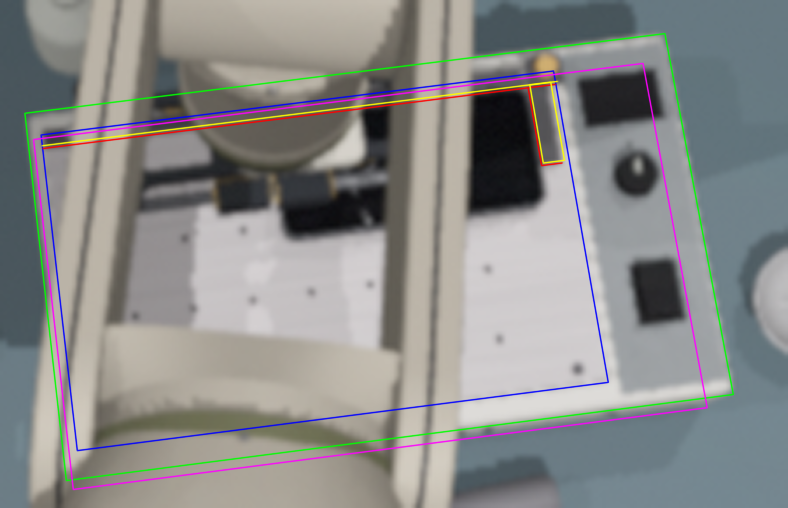

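Almost there: a thin light strip still shows beside the stop. I'll nudge in 1 mm steps.

Call:
play_rows(plan=[{"slide": [0, -0.03, 0], "roll": 0, "fingers": -1}, {"slide": [0, -0.03, 0], "roll": 0, "fingers": -1}])

```text
t: 14.35
tool_pos: [0.6294, -0.0478, 0.0677]
orientation: [-0.051, 1.57, 0.054]
force: [-0.6, 8.1, -0.1]
opening: 0.0003
```

Call:
play_rows(plan=[{"slide": [0, -0.03, 0], "roll": 0, "fingers": -1}])

```text
t: 14.48
tool_pos: [0.6293, -0.048, 0.0676]
orientation: [-0.051, 1.57, 0.055]
force: [-1.2, 10.4, 1.1]
opening: 0.0004
```

Call:
play_rows(plan=[{"slide": [0, 0.1, 0], "roll": 0, "fingers": -1}, {"slide": [0, 0.3, 0.2], "roll": 0, "fingers": -1}, {"slide": [0, 0, 1], "roll": 0, "fingers": -1}, {"slide": [0, 0, 1], "roll": 0, "fingers": -1}, {"slide": [-0.4, -1, 0], "roll": 0, "fingers": -1}, {"slide": [-0.4, -1, 0], "roll": 0, "fingers": -1}, {"slide": [-0.4, -1, 0], "roll": 0, "fingers": -1}, {"slide": [-0.4, -1, 0], "roll": 0, "fingers": -1}, {"slide": [-0.4, -1, 0], "roll": 0, "fingers": -1}, {"slide": [-0.4, -1, 0], "roll": 0, "fingers": -1}, {"slide": [-0.4, -1, 0], "roll": 0, "fingers": -1}, {"slide": [0, -0.5, 0], "roll": 0, "fingers": -1}, {"slide": [0, 0, 0], "roll": 0, "fingers": -1}])

```text
t: 16.1
tool_pos: [0.5458, -0.2635, 0.1341]
orientation: [-0.052, 1.57, 0.051]
force: [0.2, -0.0, -0.2]
opening: 0.0008
```

```bash
python3 st.py 12;python3 ov.py "[.589,-.110,.069]" n -.101 12
```

```text
16.1 [ 0.5458 -0.2635  0.1341] F [ 0.2 -0.  -0.2] open 0.0008 jawyaw 0.0657
```

View pics/ov_scene_n.png

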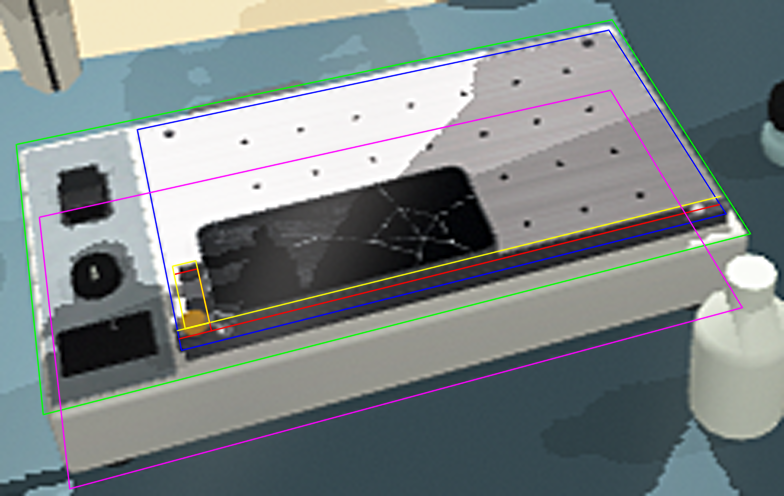

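View pics/ov_top_n.png

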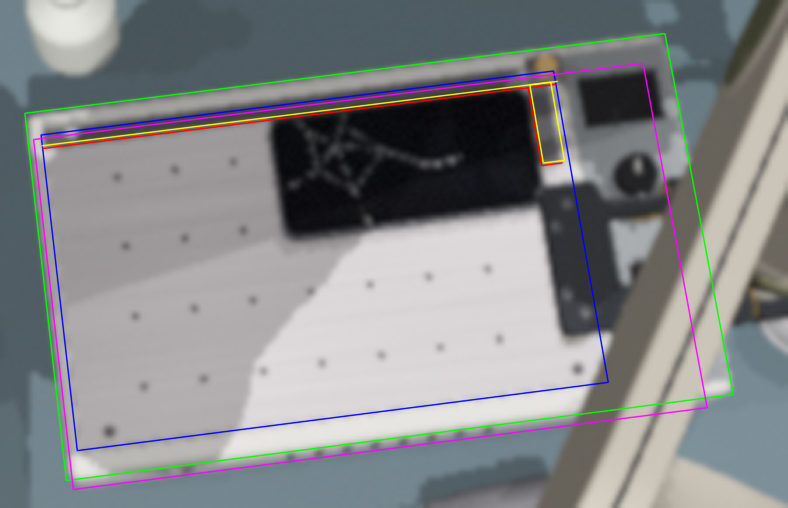

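```bash
python3 - <<'E'
import cv2,numpy as np
a=cv2.imread("pics/scene12.png")[250:320,190:310]; b=cv2.imread("pics/top12.png")[195:260,325:425]
a=np.clip(a.astype(float)*1.8,0,255).astype(np.uint8);b=np.clip(b.astype(float)*1.8,0,255).astype(np.uint8)
a=cv2.resize(a,(600,350),interpolation=cv2.INTER_CUBIC);b=cv2.resize(b,(600,390),interpolation=cv2.INTER_CUBIC)
cv2.imwrite("pics/z12a.png",a);cv2.imwrite("pics/z12b.png",b)
E
```

```text
(no output)
```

View pics/z12a.png

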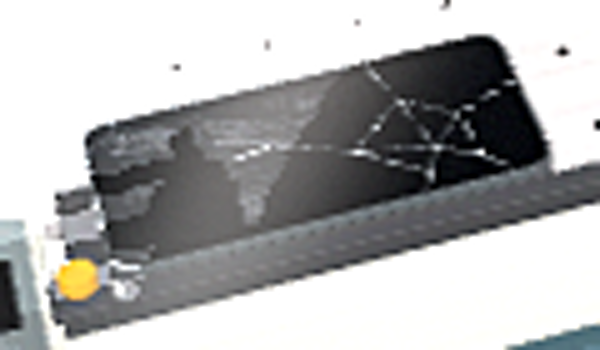

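View pics/z12b.png

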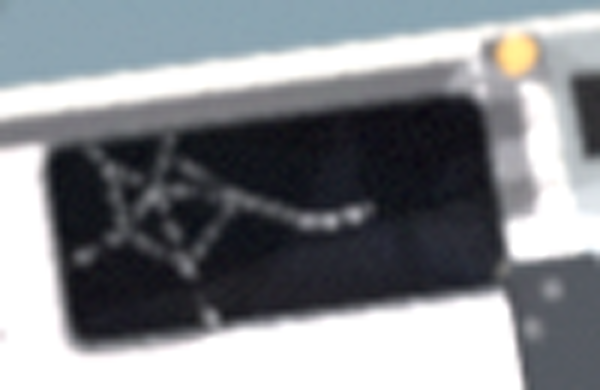

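Both zooms show the phone dark against the ledge and the stop, with no light gap. The side push could have left a little yaw, so I give one gentle check nudge at the middle of the near long edge.

Call:
play_rows(plan=[{"slide": [0.2, 1, 0], "roll": 0, "fingers": -1}, {"slide": [0.2, 1, 0], "roll": 0, "fingers": -1}, {"slide": [0.2, 1, 0], "roll": 0, "fingers": -1}, {"slide": [0.2, 1, 0], "roll": 0, "fingers": -1}, {"slide": [0, 0.2, -0.5], "roll": 0, "fingers": -1}, {"slide": [0, 0, -0.8], "roll": 0, "fingers": -1}, {"slide": [0, 0, -0.6], "roll": 0, "fingers": -1}, {"slide": [0, 0, -0.32], "roll": 0, "fingers": -1}, {"slide": [0, 0, 0], "roll": 0, "fingers": -1}])

```text
t: 17.32
tool_pos: [0.5687, -0.137, 0.0661]
orientation: [-0.052, 1.572, 0.053]
force: [-0.3, -0.3, 0.4]
opening: 0.0004
```

Call:
play_rows(plan=[{"slide": [0.15, 0.01, 0], "roll": 0, "fingers": -1}, {"slide": [0.15, 0.01, 0], "roll": 0, "fingers": -1}, {"slide": [0.1, 0, 0], "roll": 0, "fingers": -1}, {"slide": [0.06, 0, 0], "roll": 0, "fingers": -1}])

```text
t: 17.82
tool_pos: [0.5837, -0.1364, 0.0674]
orientation: [-0.053, 1.57, 0.053]
force: [0.6, 1.1, -0.7]
opening: 0.0008
```

Call:
play_rows(plan=[{"slide": [0.07, 0, 0], "roll": 0, "fingers": -1}, {"slide": [0.07, 0, 0], "roll": 0, "fingers": -1}, {"slide": [0.04, 0, 0], "roll": 0, "fingers": -1}])

```text
t: 18.2
tool_pos: [0.5887, -0.1363, 0.0671]
orientation: [-0.053, 1.57, 0.053]
force: [-0.2, 0.1, -0.8]
opening: -0.0001
```

Call:
play_rows(plan=[{"slide": [0.04, 0, 0], "roll": 0, "fingers": -1}, {"slide": [0.03, 0, 0], "roll": 0, "fingers": -1}])

```text
t: 18.45
tool_pos: [0.5908, -0.1363, 0.0671]
orientation: [-0.053, 1.57, 0.053]
force: [0.1, 0.0, 0.2]
opening: 0.0002
```

Call:
play_rows(plan=[{"slide": [0.03, 0, 0], "roll": 0, "fingers": -1}, {"slide": [0.03, 0, 0], "roll": 0, "fingers": -1}])

```text
t: 18.7
tool_pos: [0.5919, -0.1363, 0.067]
orientation: [-0.053, 1.572, 0.053]
force: [-5.6, 0.2, 3.3]
opening: 0.0006
```

Call:
play_rows(plan=[{"slide": [0.03, 0, 0], "roll": 0, "fingers": -1}, {"slide": [0, 0, 0], "roll": 0, "fingers": -1}])

```text
t: 18.95
tool_pos: [0.5928, -0.1362, 0.067]
orientation: [-0.052, 1.572, 0.053]
force: [-5.8, 0.9, 3.8]
opening: 0.0006
```

Call:
play_rows(plan=[{"slide": [0.03, 0, 0], "roll": 0, "fingers": -1}, {"slide": [0, 0, 0], "roll": 0, "fingers": -1}])

```text
t: 19.2
tool_pos: [0.5929, -0.1361, 0.067]
orientation: [-0.052, 1.573, 0.053]
force: [-10.2, 1.5, 7.4]
opening: 0.0001
```

```bash
python3 - <<'E'
from h import *
f=lambda q:np.array(q)/3.4+[250,180]
print("cap c top",onplane("top",f((656,300)),.066),"near",onplane("top",f((663,330)),.068),"far",onplane("top",f((650,270)),.064))
g=lambda q:np.array(q)/3.2+[140,200]
im=cv2.imread("pics/scene0.png")[245:290,150:200]; im2=cv2.imread("pics/top0.png")[250:290,420:470]
cv2.imwrite("pics/rk.png",np.hstack([cv2.resize(im,(400,360),interpolation=cv2.INTER_CUBIC),cv2.resize(im2,(400,360),interpolation=cv2.INTER_CUBIC)]))
E
```

```text
cap c top [ 0.55457654 -0.26558059  0.066     ] near [ 0.53681199 -0.26713833  0.068     ] far [ 0.57249676 -0.26457171  0.064     ]
```

View pics/rk.png

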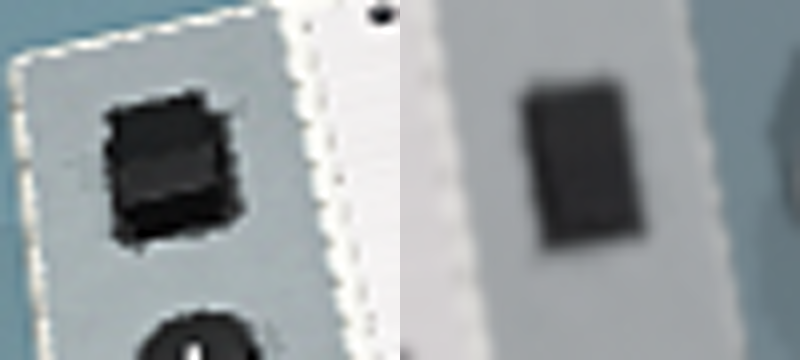

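Call:
play_rows(plan=[{"slide": [-0.2, 0, 0], "roll": 0, "fingers": -1}, {"slide": [-0.3, 0, 0.2], "roll": 0, "fingers": -1}, {"slide": [0, 0, 0.8], "roll": 0, "fingers": -1}, {"slide": [0, -0.3, 0.6], "roll": 0, "fingers": -1}, {"slide": [-0.3, -1, 0], "roll": 0, "fingers": -1}, {"slide": [-0.3, -1, 0], "roll": 0, "fingers": -1}, {"slide": [-0.3, -1, 0], "roll": 0, "fingers": -1}, {"slide": [-0.3, -1, 0], "roll": 0, "fingers": -1}, {"slide": [0, 0, 0], "roll": 0, "fingers": -1}])

```text
t: 20.32
tool_pos: [0.5428, -0.268, 0.1159]
orientation: [-0.051, 1.569, 0.049]
force: [0.2, 0.4, 0.4]
opening: 0.0002
```

```bash
python3 st.py 13;python3 ov.py "[.589,-.110,.069]" o -.101 13
```

```text
20.32 [ 0.5428 -0.268   0.1159] F [0.2 0.4 0.4] open 0.0002 jawyaw 0.0641
```

View pics/scene13.png

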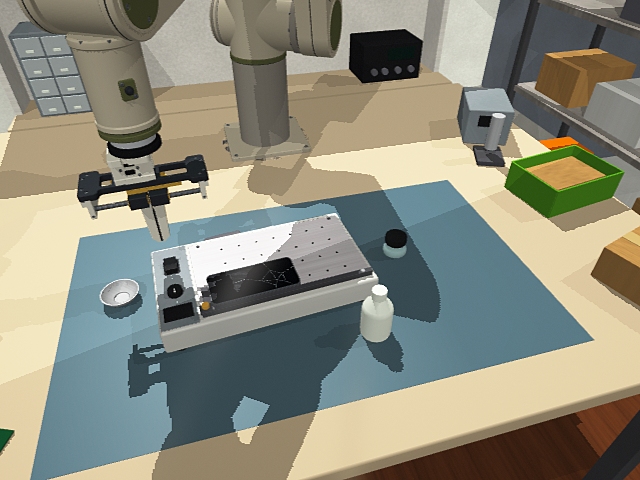

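Tip at about (161,240), hovering in front of and above the rocker (171,264); the phone is seated. Now I lower it.

Call:
play_rows(plan=[{"slide": [0, 0.06, -0.7], "roll": 0, "fingers": -1}, {"slide": [0, 0, -0.5], "roll": 0, "fingers": -1}, {"slide": [0, 0, 0], "roll": 0, "fingers": -1}])

```text
t: 20.8
tool_pos: [0.5417, -0.2618, 0.0761]
orientation: [-0.051, 1.574, 0.056]
force: [-0.8, 0.7, -0.2]
opening: 0.0004
```

```bash
python3 st.py 14; python3 - <<'E'
import cv2
im=cv2.imread("pics/scene14.png")[200:300,110:240]; cv2.imwrite("pics/z14.png",cv2.resize(im,None,fx=6,fy=6,interpolation=cv2.INTER_CUBIC))
E
```

```text
20.8 [ 0.5417 -0.2618  0.0761] F [-0.8  0.7 -0.2] open 0.0004 jawyaw 0.0681
```

View pics/z14.png

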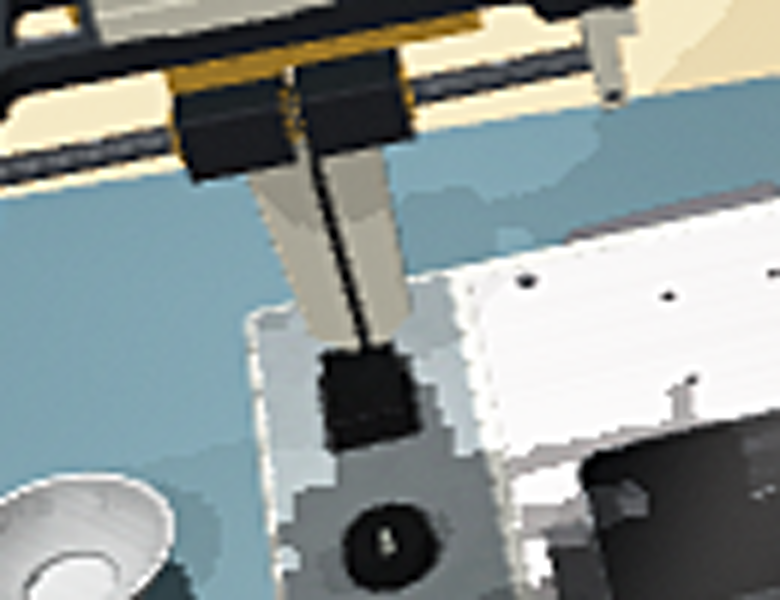

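```bash
python3 - <<'E'
from h import *
s=robot.read_state(); p=s["tool_pos"]; d=np.array([.998,.069,0])
for k in (0,.0075,.011): print(k,(proj("scene",p+k*d)-[110,200])*6)
print("marks")
for n in("scene","top"):
    for k in("rocker_press","rocker_cap"):
        r=robot.mark_of(n,k) if k=="rocker_press" else robot.boxes_of(n,k)
        print(n,k,r[:2])
# press candidates in scene crop
for x in (.5415,.5435,.547,.551,.5545): print(x,(proj("scene",np.array([x,-.2655,.070]))-[110,200])*6)
im=cv2.imread("pics/scene0.png")[200:300,110:240]; cv2.imwrite("pics/z0.png",cv2.resize(im,None,fx=6,fy=6,interpolation=cv2.INTER_CUBIC))
E
```

```text
0 [355.89788738 320.07069148]
0.0075 [358.26436426 335.90047195]
0.011 [359.37969566 343.36112005]
marks
scene rocker_press [{'point': [170.9, 261.1], 'p': 0.63}]
scene rocker_cap [{'extent': [170.7, 265.4, 13.2, 16.3], 'p': 0.59}]
top rocker_press []
top rocker_cap []
0.5415 [353.19029829 339.69117466]
0.5435 [353.32943079 343.98627916]
0.547 [353.57413336 351.5403954 ]
0.551 [353.85571235 360.23290885]
0.5545 [354.10378995 367.89121446]
```

View pics/z0.png

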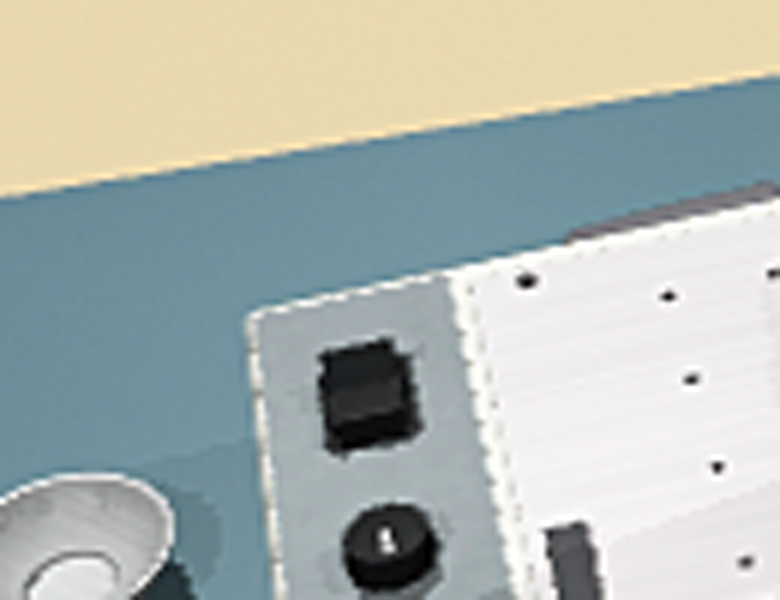

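Projection of the tip compared with the picture shows a scene bias of about 3 mm. Corrected, the pivot is at x≈0.555 and the press point at ≈0.5445. I'll shift slightly, then press in small steps.

Call:
play_rows(plan=[{"slide": [0.09, -0.06, 0], "roll": 0, "fingers": -1}, {"slide": [0, 0, -0.1], "roll": 0, "fingers": -1}, {"slide": [0, 0, -0.05], "roll": 0, "fingers": -1}])

```text
t: 21.48
tool_pos: [0.546, -0.2653, 0.0743]
orientation: [-0.053, 1.57, 0.053]
force: [-0.4, -0.9, -0.6]
opening: 0.0007
```

Call:
play_rows(plan=[{"slide": [0, 0, -0.05], "roll": 0, "fingers": -1}, {"slide": [0, 0, -0.05], "roll": 0, "fingers": -1}])

```text
t: 21.72
tool_pos: [0.546, -0.2653, 0.0715]
orientation: [-0.053, 1.57, 0.053]
force: [0.4, 0.8, 1.0]
opening: 0.0007
```

Call:
play_rows(plan=[{"slide": [0, 0, -0.05], "roll": 0, "fingers": -1}, {"slide": [0, 0, -0.05], "roll": 0, "fingers": -1}])

```text
t: 21.98
tool_pos: [0.5457, -0.2655, 0.0688]
orientation: [-0.053, 1.571, 0.052]
force: [-3.3, -0.5, 5.3]
opening: 0.0005
```

Call:
play_rows(plan=[{"slide": [0, 0, -0.04], "roll": 0, "fingers": -1}])

```text
t: 22.1
tool_pos: [0.5459, -0.2656, 0.0675]
orientation: [-0.053, 1.57, 0.052]
force: [-3.5, -0.6, 5.1]
opening: -0.0
```

Call:
play_rows(plan=[{"slide": [0, 0, -0.04], "roll": 0, "fingers": -1}, {"slide": [0, 0, 0], "roll": 0, "fingers": -1}])

```text
t: 22.35
tool_pos: [0.5459, -0.2656, 0.0672]
orientation: [-0.053, 1.57, 0.052]
force: [-8.3, 2.6, 10.6]
opening: 0.0003
```

Call:
play_rows(plan=[{"slide": [0, 0, -0.05], "roll": 0, "fingers": -1}, {"slide": [0, 0, 0], "roll": 0, "fingers": -1}])

```text
t: 22.6
tool_pos: [0.546, -0.2656, 0.0671]
orientation: [-0.053, 1.57, 0.052]
force: [-12.7, 3.8, 21.5]
opening: 0.0001
```

Hard stop at z = 0.0671 with the force rising to 21 N, so the switch is home. I'll lift clear and check.

Call:
play_rows(plan=[{"slide": [0, 0, 0.3], "roll": 0, "fingers": -1}, {"slide": [0, 0, 1], "roll": 0, "fingers": -1}, {"slide": [-0.5, 0, 1], "roll": 0, "fingers": -1}, {"slide": [-1, 0, 1], "roll": 0, "fingers": -1}, {"slide": [-1, 0, 0.5], "roll": 0, "fingers": -1}, {"slide": [-0.5, -1, 0], "roll": 0, "fingers": -1}, {"slide": [0, -1, 0], "roll": 0, "fingers": -1}, {"slide": [0, -1, 0], "roll": 0, "fingers": -1}, {"slide": [0, -1, 0], "roll": 0, "fingers": -1}, {"slide": [0, 0, 0], "roll": 0, "fingers": -1}])

```text
t: 23.85
tool_pos: [0.4559, -0.3869, 0.1783]
orientation: [-0.051, 1.57, 0.051]
force: [-0.1, -0.6, 0.6]
opening: 0.0005
```

```bash
python3 st.py 15;python3 ov.py "[.588,-.110,.069]" q -.101 15; python3 - <<'E'
import cv2,numpy as np
a=cv2.imread("pics/scene15.png")[235:335,145:325]; b=cv2.imread("pics/top15.png")[195:295,290:470]
f=lambda a:cv2.resize(np.clip(a.astype(float)*1.4,0,255).astype(np.uint8),None,fx=4,fy=3,interpolation=cv2.INTER_CUBIC)
cv2.imwrite("pics/z15.png",np.vstack([f(a),f(b)]))
from h import *
for k in ("jar","bottle","dish","driver","stop_face","phone"):
    for n in ("scene","top"):
        r=robot.mark_of(n,k)
        if r: print(k,n,np.round(r[0]["point"],1),round(r[0]["p"],2))
g=robot.regions_of("top","phone")
if g:
    cs=max(cv2.findContours(g[0]["region"].astype(np.uint8),0,1)[0],key=cv2.contourArea)
    w=np.array([onplane("top",q,.0705) for q in cs[:,0,:]]);print(cv2.minAreaRect((w[:,:2]*1000).astype(np.float32)))
E
```

```text
23.85 [ 0.4559 -0.3869  0.1783] F [-0.1 -0.6  0.6] open 0.0005 jawyaw 0.0651
jar scene [392.7 249.1] 0.91
jar top [227.8 283.9] 0.66
bottle scene [122.9 299.5] 0.75
bottle top [274.2 193.8] 0.81
dish scene [125.4 298.7] 0.61
dish top [483.3 272.2] 0.56
driver scene [239.4 240.7] 0.67
driver top [378.9 336.3] 0.93
stop_face scene [207.3 297.2] 0.64
stop_face top [405.2 219.1] 0.71
phone scene [252.4 283.1] 0.68
phone top [371.8 229.4] 0.72
((637.2036743164062, -132.29168701171875), (76.50408172607422, 153.01040649414062), 3.6674692630767822)
```

View pics/z15.png

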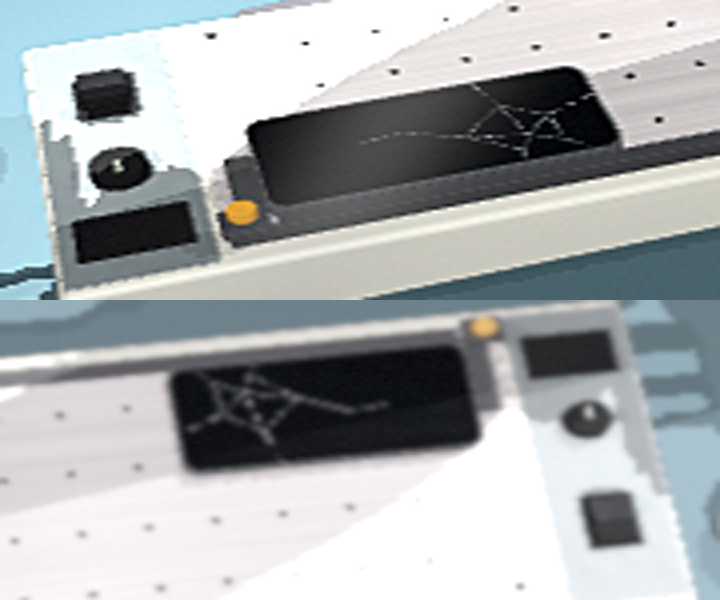

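View pics/ov_top_q.png

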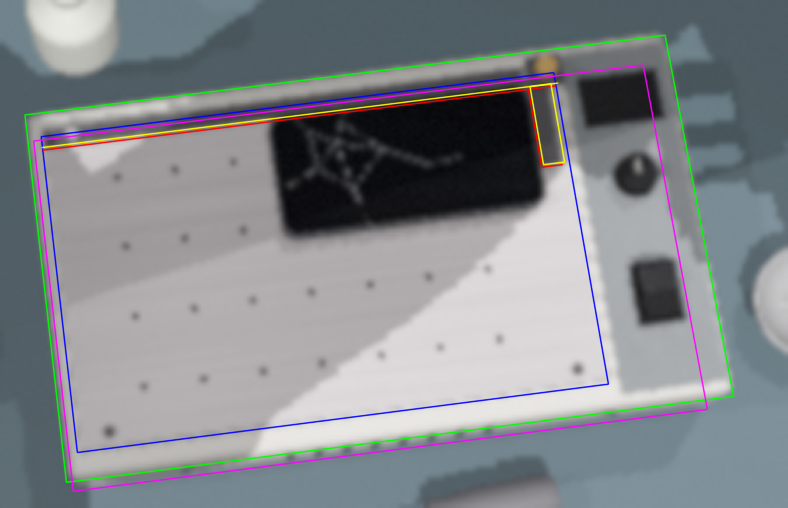

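The phone is flush against both faces (yaw 0.064 rad, ledge 0.063–0.069). The rocker's lit half has changed from far to near, and the stop and the four loose objects are where they were. Handing in.

```bash
python3 -c "
from plant import robot
print(robot.close_job())"
```

```text
the job is handed in; nothing more can be done
None
```

The phone is seated against the far ledge and the side stop, and the rocker switch is pressed on. I handed the job in at about 24 s of the 51 s allowed.

**What I did**
- **To the ledge:** I pushed the phone with both open fingertips, which squared it up and slid it flat onto the ledge. The force at contact was about 11 N.
- **To the stop:** I shut the fingers and pushed the left end along the ledge until it met the side stop, at about 10 N.
- **Check nudge:** A push at the middle of the near long edge met firm resistance at about 10 N, so the phone was hard against the ledge.
- **Rocker:** I pressed the near end until it stopped hard at z = 67.1 mm, with 21 N upward, which is the height given for fully on. I then lifted clear.

**Last checks**
- **Phone:** Both pictures show no visible gap to the ledge or the stop. Its measured angle is 0.064 rad, against 0.063–0.069 for the ledge.
- **Rocker:** The cap's shading changed as expected for the on position. I did not measure its angle directly.
- **Stop:** It looked unmoved in the overlays. The network's marks for it shifted 1–4 px from the start.
- **Bottle, jar, dish and driver:** Their marks stayed within about 3 px of the start. The exception was a scene-camera report that put the bottle on the dish, a false detection. The top camera and the pictures show the bottle in place.

**Disagreements:** The two cameras differed by up to about 6 mm on the machine and 15 mm on the rocker. I settled the ledge and stop by contact force, and corrected the rocker by comparing the fingertip's seen and predicted positions.

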